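# Slide the boxed-in bearing out of the cluster and home into the vee stop

### The arm

A 6-joint arm with a two-finger parallel gripper is mounted at the origin on a cart in front of the work surface, level with it; the furniture and walls round the work are solid. World frame = base frame: x ahead of the robot, y to its left, z up, the work surface at z = 0. Lengths are in mm, angles in rad, forces in N, time in s.
With the tool pointing down it reaches from about 350 to 950 mm from the base axis. Payload 17.4 kg.
Tool frame: the origin (TCP) lies midway between the tips of the shut fingers; the grasp point (between the pads) lies 19 mm behind it; z points along the fingers, y is the line along which they close (so a half turn about z gives the same grasp; the last joint's range is limited). The gripper opens to 93 mm and grips with 3 to 60 N. Pads are 15 mm wide; open, the fingers measure 128 mm over their backs; the gripper's body (75 mm by 188 mm) begins 65 mm behind the grasp point.
Start: joints at [1.231, 0.116, 1.442, -0, 1.584, -0.038], TCP at [200.645, 644.495, 218.646] pointing down, gripper open.
Joint ranges: [-2.83, 2.83], [-0.83, 2.19], [0.07, 2.5], [-1.14, 4.28], [0.01, 3], [-2.97, 2.97]. Speed limits (rad/s): [1.89, 1.89, 2.22, 3.14, 3.14, 3.14].

### API

Orientations are given as [roll, pitch, yaw] about the fixed x, y, z axes, in that order (R = Rz(yaw) Ry(pitch) Rx(roll)).
In Python, from cell import * gives the robot as it stands.
- The arm moves only by the tool carry_out, never from a script. Its argument "motion" is a list of rows, each a list of 2 entries, a list of its own where there are three numbers: the shift along the tool's x, y, z in mm, then the turn, a rotation vector about the tool's x, y, z in rad. A call has 1 to 20 rows; each row is the pose to reach, as a shift and turn from the pose commanded when the call began, along the tool's axes at that moment; what a row does not reach only later rows make up. A row lasts 1/12 s, in which the tool goes at most 41.7 mm and 7.16 degrees, less where a joint would pass 70% of its speed; a pose out of reach is approached as far as the arm can. A call with a gripper value outside its range is refused whole. "hand" is the finger opening in mm, from 0 to 93, set as the call begins (left out, the last holds). The fingers move at their own pace and stop on an object; "newtons" is the grip in N (left out, the last holds). Time passes only in rows, so rows that repeat a pose let the fingers close. It gives the time, the measured TCP pose, the force, the opening and the grip force at its end, in the units of the state.
- read_state(): the state, without advancing time (a new reading comes with each control period).
- snapshot(name): name is "scene" or "top" or "wrist"; returns the picture (384x512x3 uint8, red, green, blue); there is no depth.
- calibration(name): a dict with "intrinsics" (3x3 intrinsics, pixels), "eye" and "orientation" of the camera in the world. Camera axes: x right, y up, looking along -z (the intrinsics and any distortion apply to the point x, -y, -z); pixel columns grow to the right and rows downward; lengths in mm; the calibration is good to about 2 mm. The wrist camera is an equidistant fisheye: a pixel r from the principal point sees the ray r / f radians off the axis. A picture is of the moment at which its call begins: read the wrist's pose just before it. calibration takes no time and is no camera call; for the wrist camera it gives the pose at the moment of the call.
- close_job(): hands the job in; it is judged then, once.
The state is a dict: "t": time; "q": joint angles; "qd": joint speeds; "tau": joint torques, N m; "position": TCP position; "tcp_rot": TCP orientation; "ft_force": force on the tool from outside, world axes, zero at the start; "wrist_torque": the same for the moment, N m; "gripper_width": finger opening in mm; "gripper_force": force on a finger pad.
Only numpy, scipy, OpenCV 4.12 (cv2) and the standard library are available. Lean on these libraries where they do the work, as an engineer would, in place of code of your own. Each camera call takes 0.05 s, during which the arm holds its last target. There are 200 camera calls.

### The job

Five ball bearings lie touching on the dark steel pad. Rest the closed fingertips gently on top of the middle one, which the other four hem in on both sides and behind, and slide it in one unbroken stroke, without lifting it, shifting the others or losing it on the way: out through the open side, down the pad's ramp and on until it is fully home against both faces of the vee stop; then let go. Keep the pressure light all the way (always under 20 N, so nothing is scored), and leave the nut and the spark plug on the plate where they are.

Things in the scene. Friction and masses are not known exactly. Their poses are not given: they have to be found in the camera images.
- bearing_mid: The bearing to move: flat steel disc 47 mm across, 14 mm high, about 0.12 kg, top pressed on as one flat face. Origin: centre of its underside. At the start its own -x axis is the straight way out through the open side of the cluster. Pads grip it better than the plate does: a downward push of 4 to 10 N drags it along. Contact is stiff: touch down slowly (about 6 mm/s); each mm too deep adds 6 N+.
- bearing_left: Identical bearing (47 mm across, 14 mm high, origin at centre of underside) touching the middle one on its +y side; must stay where it is.
- bearing_right: Identical bearing touching the middle one on its -y side; must stay where it is.
- bearing_back_left: Identical bearing touching the middle one behind (30 degrees to the +y side of its +x axis); must stay where it is.
- bearing_back_right: Identical bearing touching the middle one behind (30 degrees to the -y side of its +x axis); must stay where it is.
- plate: Fixed dark polished steel plate, 320 x 200 mm (its x, y), 12 mm thick; everything of the task lies on its top. Origin: centre of its underside, on the bench.
- pad: Fixed polished steel pad, 127 x 170 mm, on the plate under the five bearings, same colour. It stands 3.5 to 5.5 mm proud of the plate (differs each time); at its front (-x side, facing the stop) a gentle straight ramp (about 6 degrees), 110 mm wide, leads down to the plate, so the bearing sinks on its way. Origin: 5.5 mm below the pad's top, about under the middle bearing.
- stop: Fixed aluminium vee stop on the plate, 10 mm high (4 mm lower than a bearing), with a 90 degree vee whose mouth, about 68 mm wide, opens along its +x axis. Origin: at plate-top level, on the axis of a bearing that is fully home (touching both faces).
- nut: Rusty hexagon nut, 28 x 24 mm, 13 mm high, loose on the plate beside the way to the stop; leave alone. Origin: centre of its underside.
- spark_plug: Spark plug, 63 mm long, 21 mm thick, lying loose on the plate on the other side of the way to the stop; leave alone. Origin: centre of its underside.

How it is judged (in metres and radians):
On the way:
1. the middle bearing is slid clear: at least 8 mm of gap to each of the other four (horizontal distance between bearing_mid and bearing_left above 0.055 m and horizontal distance between bearing_mid and bearing_back_left above 0.055 m and horizontal distance between bearing_mid and bearing_back_right above 0.055 m and horizontal distance between bearing_mid and bearing_right above 0.055 m), for 0.1 s.
At the end, for the whole second after the job is handed in: The middle bearing lies flat and at rest on the plate, fully home in the vee stop (within 2.5 mm); the other four bearings are within 6 mm, the nut and spark plug within 10 mm, of where they were (horizontal distance between bearing_mid and stop below 0.0025 m and z of bearing_mid in the frame of stop below 0.0015 m and angle between bearing_mid's own z axis and vertical below 0.05 rad and linear speed of bearing_mid below 0.01 m/s and distance of each of bearing_left, bearing_back_left, bearing_back_right, bearing_right from where it was at the start of the episode below 0.006 m and distance of each of nut, spark_plug from where it was at the start of the episode below 0.01 m); the robot touches nothing.
It fails at once if the bearing is pressed onto the plate or the pad, or against the stop, with more than 20 N (contact force between bearing_mid and plate above 20 N or contact force between bearing_mid and pad above 20 N or contact force between bearing_mid and stop above 20 N).
It fails at once if one of the other four bearings is shifted by more than 6 mm (distance of any of bearing_left, bearing_back_left, bearing_back_right, bearing_right from where it was at the start of the episode above 0.006 m).
It fails at once if the bearing is lifted off (more than 6 mm above the pad) or tipped (z of bearing_mid in the frame of plate above 0.024 m or angle between bearing_mid's own z axis and vertical above 0.3 rad).
It fails at once if the nut or the spark plug is shifted by more than 10 mm (distance of any of nut, spark_plug from where it was at the start of the episode above 0.01 m).
It fails at once if the fingertips leave the bearing (lifted well clear of it or past its rim) after it has come out of the cluster and before it is within 12 mm of home (horizontal distance between bearing_mid and bearing_back_left above 0.07 m and horizontal distance between bearing_mid and bearing_back_right above 0.07 m and horizontal distance between bearing_mid and stop above 0.012 m and (horizontal distance between the grasp point and bearing_mid above 0.03 m or distance between the grasp point and bearing_mid above 0.065 m)).
It also fails if it takes over 67 s, if anything falls off the work surface, if the arm or the gripper's body presses on something with over 40 N, if the wrist force passes 120 N, or if a joint passes its speed limit or range.

## Working session

There is one attempt and no reset: what is moved stays moved. The work goes in short steps, Python scripts to look and compute and a tool call to move; the robot and the scene stay as the last step left them, time stands still between calls to the robot, and variables do not carry over. Pictures are saved under pics/ and viewed, at most 10 in all, crops included, and the job is handed in when it is done.

Besides the shell and the picture viewer there is one more tool, called after ">>>" by a JSON object that holds its "fn" and its "kwargs". carry_out: Moves the arm, as the interface text tells. Its arguments: {"type":"object","properties":{"motion":{"type":"array"},"hand":{"type":"number"},"newtons":{"type":"number"}},"required":["motion"]}

```bash
mkdir -p pics; ls; python3 - <<'E'
from cell import *
import cv2
s=read_state(); print(s)
for n in("top","scene","wrist"):
    c=calibration(n); print(n,c)
    im=snapshot(n); cv2.imwrite(f"pics/{n}0.png",im[:,:,::-1])
E
```

```text
pics
{'t': 0.0, 'q': array([ 1.23117775e+00,  1.16456696e-01,  1.44224604e+00,  1.38718125e-06,
        1.58403269e+00, -3.77988636e-02]), 'qd': array([-0.00108272,  0.00027929, -0.0003514 , -0.00085805, -0.0014741 ,
        0.00054681]), 'tau': array([ 6.09556352e-07, -7.21230340e+01, -6.22626686e+01,  7.79049564e-02,
        2.36909866e-02, -1.10596272e-04]), 'position': array([200.58654843, 644.28736938, 217.9368801 ]), 'tcp_rot': array([-3.14045075e+00, -4.45714724e-05,  2.83977294e+00]), 'ft_force': array([0.053408  , 0.66401064, 0.05195291]), 'wrist_torque': array([-0.07099876, -0.01109756,  0.02031976]), 'gripper_force': 0.0, 'gripper_width': 92.98909095694913}
top {'intrinsics': array([[462.65928905,   0.        , 252.05509652],
       [  0.        , 462.65928905, 194.2761673 ],
       [  0.        ,   0.        ,   1.        ]]), 'eye': array([438.29523026, 311.44451805, 882.21696542]), 'orientation': array([ 0.09925766, -0.01416014, -1.56926672])}
scene {'intrinsics': array([[488.0848704 ,   0.        , 256.25023453],
       [  0.        , 488.0848704 , 194.54792688],
       [  0.        ,   0.        ,   1.        ]]), 'eye': array([ 105.81677235, -175.04899324,  588.19728777]), 'orientation': array([ 0.87105717, -0.02142262, -0.69254437])}
wrist {'intrinsics': array([[297.31863964,   0.        , 254.55833615],
       [  0.        , 297.31863964, 194.77438454],
       [  0.        ,   0.        ,   1.        ]]), 'eye': array([131.09545874, 665.79600693, 383.97686014]), 'orientation': array([-0.26460452,  0.00157798,  1.26897528])}
```

View pics/top0.png

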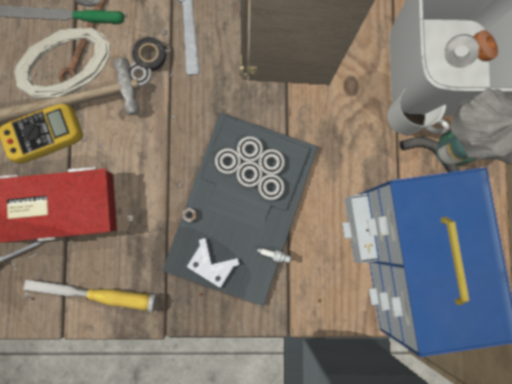

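View pics/scene0.png

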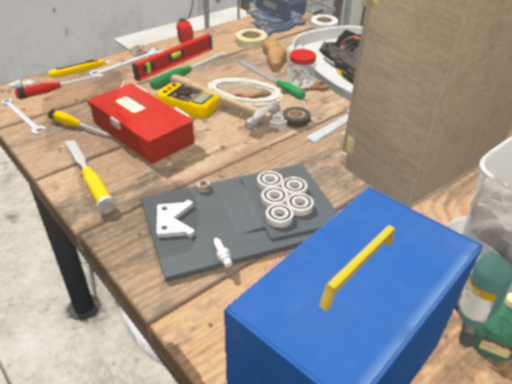

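The top view shows the middle bearing at about (249,174), with side neighbours at (228,160) and (271,187) and back ones at (250,147) and (273,161). The stop is near (212,262), the nut at (189,215) and the plug at (274,256). The scene view agrees. Next I'll measure from an enlarged top crop and the wrist picture.

```bash
cat > h.py <<'E'
import numpy as np, cv2
from scipy.spatial.transform import Rotation as R
def ray(c,u,v,fish=False):
    K=c["intrinsics"]; x=(u-K[0,2])/K[0,0]; y=(v-K[1,2])/K[1,1]
    if fish:
        r=np.hypot(x,y); k=np.sin(r)/r if r>1e-9 else 1; d=np.array([x*k,-y*k,-np.cos(r)])
    else: d=np.array([x,-y,-1.])
    return R.from_euler("xyz",c["orientation"]).as_matrix()@d
def hit(c,u,v,z,fish=False):
    d=ray(c,u,v,fish); return c["eye"]+d*(z-c["eye"][2])/d[2]
E
python3 - <<'E'
from cell import *; from h import *
im=cv2.imread("pics/top0.png"); c=calibration("top")
cv2.imwrite("pics/topc.png",cv2.resize(im[110:310,155:325],None,fx=3,fy=3,interpolation=cv2.INTER_CUBIC))
for n,p,z in [("mid",(249,174),30.5),("l",(228,160),30.5),("r",(271,187),30.5),("bl",(250,147),30.5),("br",(273,161),30.5),("stop",(212,264),22),("nut",(189,215),25),("plug",(274,256),22)]:
    print(n,hit(c,*p,z).round(1))
w=cv2.imread("pics/wrist0.png")
E
```

```text
mid [561.  305.2  30.5]
l [587.2 344.4  30.5]
r [536.8 264.4  30.5]
bl [611.9 303.5  30.5]
br [585.6 260.5  30.5]
stop [394.9 372.9  22. ]
nut [484.8 416.1  25. ]
plug [409.6 258.7  22. ]
```

View pics/topc.png

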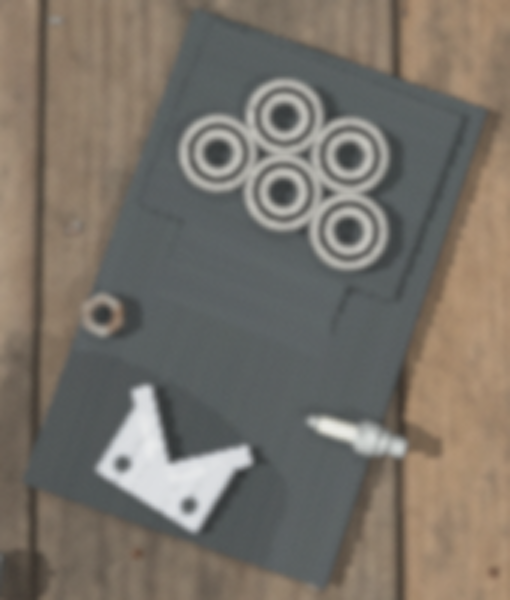

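View pics/wrist0.png

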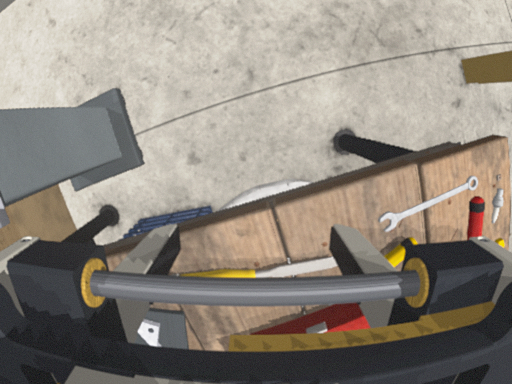

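The crop shows bearings at l(217,153), bl(285,117), mid(283,190), br(350,156) and r(349,231). The vee apex is near (173,461), with face ends near (155,390) and (245,448). The ramp's top edge runs about (180,222)–(350,288) and its bottom edge about (160,290)–(330,345). The wrist camera sees only the floor and the bench edge for now.

```bash
cat >> h.py <<'E'
def crop(U,V): return (U+.5)/3-.5+155,(V+.5)/3-.5+110
E
python3 - <<'E'
from cell import *; from h import *
from scipy.optimize import least_squares
c=calibration("top"); P=lambda U,V,z: hit(c,*crop(U,V),z)[:2]
B=np.array([P(*p,30.5) for p in [(283,190),(217,153),(349,231),(285,117),(350,156)]])
def model(p):
    e=[0,np.pi/2,-np.pi/2,np.pi/6,-np.pi/6]
    return np.array([[p[0]+(47*(i>0))*np.cos(p[2]+a),p[1]+(47*(i>0))*np.sin(p[2]+a)] for i,a in enumerate(e)])
s=least_squares(lambda p:(model(p)-B).ravel(),[561,305,-.5]); m=s.x; print("mid",m.round(3),"rms",np.sqrt((s.fun**2).mean()))
ap,a,b=P(173,461,22),P(155,390,22),P(245,448,22)
print("faces",np.linalg.norm(a-ap),np.linalg.norm(b-ap),"mouth",np.linalg.norm(a-b))
u=(a-ap)/np.linalg.norm(a-ap)+(b-ap)/np.linalg.norm(b-ap); u/=np.linalg.norm(u)
home=ap+33.2*u; print("home",home,"vee axis ang",np.arctan2(u[1],u[0]), "from mouth mid", (a+b)/2-u*(34-33.2))
d=home-m[:2]; L=np.linalg.norm(d); print("L",L,"dir(back)",np.arctan2(-d[1],-d[0]))
pl=[P(*p,12) for p in [(203,8),(488,105),(325,585),(28,485)]]
print("plate",[np.linalg.norm(pl[i]-pl[i-1]).round(1) for i in range(4)], "ang", np.arctan2(*(pl[0]-pl[3])[::-1]), np.arctan2(*(pl[1]-pl[2])[::-1]))
cl=-np.array([np.cos(m[2]),np.sin(m[2])])
for n,e,z in [("top",((180,222),(350,288)),16.5),("bot",((160,290),(330,345)),12)]:
    q=[P(*p,z) for p in e]; t=q[1]-q[0]
    f=lambda o,v:np.linalg.solve(np.c_[v,-t],q[0]-o)[0]
    print(n,q,"dist along straight",f(m[:2],d/L),"along cluster",f(m[:2],cl))
print("nut",P(102,315,25),"plug",P(315,422,22),P(400,445,22))
print(R.from_euler("xyz",[np.pi,0,m[2]+np.pi]).as_matrix().round(3))
E
```

```text
mid [ 5.61907e+02  3.05130e+02 -5.41000e-01] rms 0.47814562078120304
faces 44.80313756354781 44.79242156206255 mouth 65.88453422118032
home [424.15786113 354.44344532] vee axis ang -0.5663710038631425 from mouth mid [421.08721499 356.40061693]
L 146.3100342558302 dir(back) -0.34378212391455865
plate [np.float64(320.2), np.float64(192.6), np.float64(318.3), np.float64(193.4)] ang -0.3364630201542613 -0.33395838698269875
top [array([544.40178499, 369.74768419]), array([503.15407532, 263.09277892])] dist along straight 39.647252553177516 along cluster 40.231087787281595
bot [array([501.92386967, 382.18089107]), array([467.67174301, 275.46877241])] dist along straight 80.70579943850035 along cluster 82.85932233251017
nut [485.42559479 416.68496531] plug [419.98880842 285.17626691] [406.00446714 232.87403092]
[[-0.857  0.515  0.   ]
 [ 0.515  0.857  0.   ]
 [ 0.     0.    -1.   ]]
```

>>> {"fn": "carry_out", "kwargs": {"motion": [[[-15, -7, 0], [0, 0, 0.01]], [[-40, -19, 5], [0, 0, 0.02]], [[-70, -34, 12], [0, 0, 0.035]], [[-100, -49, 20], [0, 0, 0.05]], [[-130, -63, 30], [0, 0, 0.065]], [[-160, -78, 40], [0, 0, 0.08]], [[-190, -92, 50], [0, 0, 0.1]], [[-220, -107, 60], [0, 0, 0.12]], [[-250, -121, 70], [0, 0, 0.14]], [[-280, -136, 80], [0, 0, 0.155]], [[-310, -150, 90], [0, 0, 0.17]], [[-340, -165, 100], [0, 0, 0.185]], [[-365, -177, 110], [0, 0, 0.2]], [[-390, -189, 118], [0, 0, 0.21]], [[-410, -199, 125], [0, 0, 0.22]], [[-425, -206, 130], [0, 0, 0.23]], [[-436, -212, 134], [0, 0, 0.235]], [[-443, -215, 137], [0, 0, 0.239]], [[-445.9, -216.7, 138.6], [0, 0, 0.239]], [[-445.9, -216.7, 138.6], [0, 0, 0.239]]], "hand": 0, "newtons": 20}}

```text
t: 1.82
position: [562.0, 305.0, 79.8]
tcp_rot: [-3.141, -0.0, 2.601]
ft_force: [0.1, -0.3, -0.3]
gripper_width: 0.4
gripper_force: 0.0
```

```bash
python3 - <<'E'
from cell import *; from h import *
c=calibration("wrist"); w=snapshot("wrist"); s=snapshot("scene"); t=snapshot("top")
print(c["eye"],c["orientation"],read_state()["position"])
for n,i in(("wrist",w),("scene",s),("top",t)): cv2.imwrite(f"pics/{n}1.png",i[:,:,::-1])
cs=calibration("scene")
a=cv2.resize(s[145:285,140:350],None,fx=3,fy=3,interpolation=cv2.INTER_CUBIC)
cv2.imwrite("pics/scene1c.png",a[:,:,::-1])
E
```

```text
[499.54945626 342.11698553 245.82906155] [-2.64557826e-01  9.25046827e-04  1.02998621e+00] [561.58513725 305.77582524  80.43370204]
```

View pics/wrist1.png

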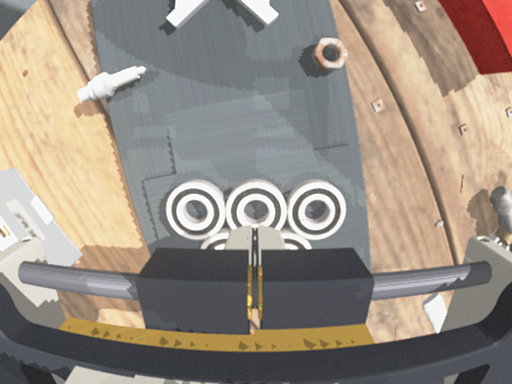

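View pics/scene1c.png

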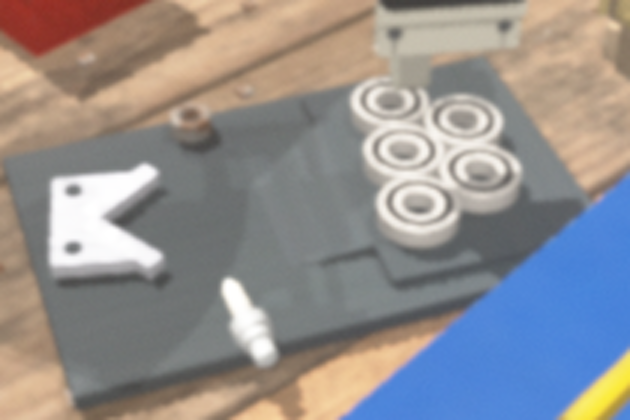

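The wrist view shows the side row at (316,208), (255,208) and (196,210), with the fingertips near (255,230) in front of the back pair. The scene crop shows mid at (404,151), l(389,101), r(418,207), bl(467,120) and br(480,170). There the vee apex is at (105,217) and the face ends at (158,178) and (160,258). I'll compare these with the top-view measurements.

```bash
python3 - <<'E'
from cell import *; from h import *
c=calibration("wrist"); 
for p in [(255,208),(316,208),(196,210)]: print("wrist",hit(c,*p,30.5,True).round(1))
c=calibration("scene"); S=lambda U,V,z:hit(c,(U+.5)/3-.5+140,(V+.5)/3-.5+145,z).round(1)
for p in [(404,151),(389,101),(418,207),(467,120),(480,170)]: print("scene",S(*p,30.5))
for p in [(105,217),(158,178),(160,258)]: print("stop",S(*p,22))
E
```

```text
wrist [558.4 307.5  30.5]
wrist [582.7 347.9  30.5]
wrist [536.4 267.5  30.5]
scene [562.5 306.5  30.5]
scene [586.8 348.1  30.5]
scene [536.3 264.6  30.5]
scene [612.  304.7  30.5]
scene [586.1 266.   30.5]
stop [397.9 375.2  22. ]
stop [440.1 384.5  22. ]
stop [403.6 328.3  22. ]
```

>>> {"fn": "carry_out", "kwargs": {"motion": [[[0, 0, 3], [0, 0, 0]], [[0, 0, 8], [0, 0, 0]], [[0, 0, 15], [0, 0, 0]], [[0, 0, 22], [0, 0, 0]], [[0, 0, 29], [0, 0, 0]], [[0, 0, 36], [0, 0, 0]], [[0, 0, 41], [0, 0, 0]], [[0, 0, 44], [0, 0, 0]], [[0, 0, 45], [0, 0, 0]], [[0, 0, 45], [0, 0, 0]], [[0, 0, 45], [0, 0, 0]], [[0, 0, 45], [0, 0, 0]]]}}

```text
t: 2.97
position: [562.2, 305.1, 35.5]
tcp_rot: [3.141, 0.0, 2.601]
ft_force: [0.6, 0.9, -0.8]
gripper_width: 0.6
gripper_force: 0.0
```

>>> {"fn": "carry_out", "kwargs": {"motion": [[[0, 0, 0.4], [0, 0, 0]], [[0, 0, 0.8], [0, 0, 0]], [[0, 0, 1.2], [0, 0, 0]], [[0, 0, 1.6], [0, 0, 0]], [[0, 0, 2.0], [0, 0, 0]], [[0, 0, 2.4], [0, 0, 0]], [[0, 0, 2.8], [0, 0, 0]], [[0, 0, 3.0], [0, 0, 0]], [[0, 0, 3.0], [0, 0, 0]], [[0, 0, 3.0], [0, 0, 0]]]}}

```text
t: 3.8
position: [562.0, 305.0, 32.0]
tcp_rot: [-3.142, -0.0, 2.601]
ft_force: [-0.1, -0.6, 0.1]
gripper_width: 0.3
gripper_force: 0.0
```

>>> {"fn": "carry_out", "kwargs": {"motion": [[[0, 0, 0.3], [0, 0, 0]], [[0, 0, 0.6], [0, 0, 0]], [[0, 0, 0.6], [0, 0, 0]], [[0, 0, 0.6], [0, 0, 0]]]}}

```text
t: 4.13
position: [562.0, 305.1, 31.5]
tcp_rot: [3.142, 0.0, 2.601]
ft_force: [-0.1, -0.4, 0.1]
gripper_width: 0.5
gripper_force: 0.2
```

>>> {"fn": "carry_out", "kwargs": {"motion": [[[0, 0, 0.25], [0, 0, 0]], [[0, 0, 0.5], [0, 0, 0]], [[0, 0, 0.5], [0, 0, 0]], [[0, 0, 0.5], [0, 0, 0]]]}}

```text
t: 4.47
position: [562.1, 305.1, 31.4]
tcp_rot: [3.141, 0.0, 2.601]
ft_force: [-1.6, -0.3, 6.2]
gripper_width: 0.8
gripper_force: 2.7
```

>>> {"fn": "carry_out", "kwargs": {"motion": [[[0.5, 0, 0], [0, 0, 0]], [[1.5, 0, 0], [0, 0, 0]], [[3, 0, 0], [0, 0, 0]], [[4.5, 0, 0], [0, 0, 0]], [[6, 0, 0], [0, 0, 0]], [[7.5, 0, 0], [0, 0, 0]], [[9, 0, 0], [0, 0, 0]], [[10, 0, 0], [0, 0, 0]]]}}

```text
t: 5.13
position: [553.7, 310.4, 31.5]
tcp_rot: [3.141, 0.001, 2.601]
ft_force: [1.4, -0.3, 5.2]
gripper_width: 0.4
gripper_force: 2.7
```

>>> {"fn": "carry_out", "kwargs": {"motion": [[[1.5, 0, 0], [0, 0, 0]], [[3, 0, 0], [0, 0, 0]], [[4.5, 0, 0], [0, 0, 0]], [[6, 0, 0], [0, 0, 0]], [[7.5, 0, 0], [0, 0, 0]], [[9, 0, 0], [0, 0, 0]], [[10.5, 0, 0], [0, 0, 0]], [[12, 0, 0], [0, 0, 0]]]}}

```text
t: 5.8
position: [543.4, 316.5, 31.4]
tcp_rot: [3.141, 0.001, 2.601]
ft_force: [1.3, -0.4, 4.6]
gripper_width: 0.2
gripper_force: 2.7
```

```bash
python3 - <<'E'
from cell import *; from h import *
s=snapshot("scene"); w=snapshot("wrist"); print(read_state()["ft_force"],read_state()["position"])
a=cv2.resize(s[145:285,140:350],None,fx=2,fy=2,interpolation=cv2.INTER_CUBIC)
b=cv2.resize(w[120:280,150:370],None,fx=1.7,fy=1.75)
cv2.imwrite("pics/s2.png",np.hstack([a,b])[:,:,::-1])
E
```

```text
[ 0.57255991 -0.46894193  4.95470407] [543.3126675  316.64250625  31.46683354]
```

View pics/s2.png

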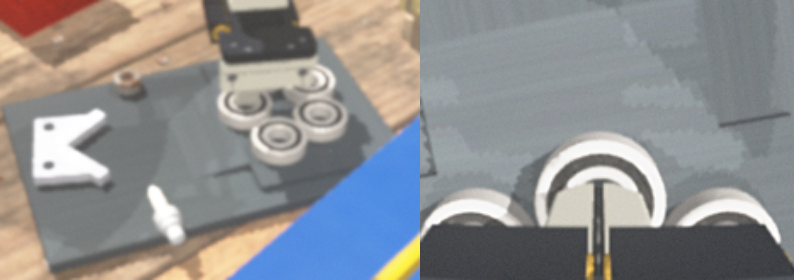

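The picture shows the middle bearing moving with the fingers, about 22 mm out and centred under them (wrist crop, ring around (600,198)). The others have not moved.

>>> {"fn": "carry_out", "kwargs": {"motion": [[[1.5, 0, 0.05], [0, 0, 0]], [[3, 0, 0.1], [0, 0, 0]], [[4.5, 0, 0.1], [0, 0, 0]], [[6, 0, 0.1], [0, 0, 0]], [[7.5, 0, 0.1], [0, 0, 0]], [[9, 0, 0.1], [0, 0, 0]], [[10.5, 0, 0.1], [0, 0, 0]], [[12, 0, 0.1], [0, 0, 0]]]}}

```text
t: 6.57
position: [533.2, 322.7, 31.4]
tcp_rot: [3.141, 0.001, 2.601]
ft_force: [2.3, -1.1, 6.2]
gripper_width: 0.2
gripper_force: 3.0
```

>>> {"fn": "carry_out", "kwargs": {"motion": [[[1, 0, 0], [0, 0, 0]], [[2, 0, 0], [0, 0, 0]], [[3, 0, 0], [0, 0, 0]], [[4, 0, 0], [0, 0, 0]]]}}

```text
t: 6.9
position: [529.8, 324.8, 31.4]
tcp_rot: [3.141, 0.001, 2.601]
ft_force: [1.9, -1.0, 5.9]
gripper_width: 0.6
gripper_force: 3.0
```

>>> {"fn": "carry_out", "kwargs": {"motion": [[[1, 0, 0], [0, 0, 0]], [[2, 0, 0], [0, 0, 0]], [[3, 0, 0.05], [0, 0, 0]], [[4, 0, 0.1], [0, 0, 0]]]}}

```text
t: 7.23
position: [526.5, 326.9, 31.5]
tcp_rot: [3.14, 0.001, 2.601]
ft_force: [2.3, -1.3, 6.9]
gripper_width: 0.5
gripper_force: 3.8
```

>>> {"fn": "carry_out", "kwargs": {"motion": [[[1, -0.2, 0], [0, 0, 0]], [[2, -0.5, 0], [0, 0, 0]], [[3, -0.9, 0.0], [0, 0, 0]], [[4, -1.3, 0.0], [0, 0, 0]]]}}

```text
t: 7.57
position: [522.3, 327.9, 31.4]
tcp_rot: [3.14, 0.001, 2.601]
ft_force: [0.8, -0.2, 5.4]
gripper_width: 0.7
gripper_force: 2.8
```

>>> {"fn": "carry_out", "kwargs": {"motion": [[[1, -0.4, 0.1], [0, 0, 0]], [[2, -0.8, 0.2], [0, 0, 0]], [[3, -1.2, 0.3], [0, 0, 0]], [[4, -1.6, 0.4], [0, 0, 0]]]}}

```text
t: 7.9
position: [518.0, 328.6, 31.0]
tcp_rot: [3.14, 0.001, 2.601]
ft_force: [1.7, -0.9, 5.2]
gripper_width: 0.7
gripper_force: 3.0
```

>>> {"fn": "carry_out", "kwargs": {"motion": [[[1, -0.4, 0.15], [0, 0, 0]], [[2, -0.8, 0.3], [0, 0, 0]], [[3, -1.2, 0.4], [0, 0, 0]], [[4, -1.6, 0.5], [0, 0, 0]], [[5, -2, 0.6], [0, 0, 0]]]}}

```text
t: 8.32
position: [512.7, 329.5, 30.4]
tcp_rot: [3.14, 0.001, 2.601]
ft_force: [1.7, -0.3, 6.8]
gripper_width: 0.6
gripper_force: 3.2
```

>>> {"fn": "carry_out", "kwargs": {"motion": [[[1, -0.4, 0.1], [0, 0, 0]], [[2, -0.8, 0.2], [0, 0, 0]], [[3, -1.2, 0.3], [0, 0, 0]], [[4, -1.6, 0.4], [0, 0, 0]], [[5, -2, 0.5], [0, 0, 0]], [[6, -2.4, 0.6], [0, 0, 0]]]}}

```text
t: 8.82
position: [506.3, 330.5, 29.8]
tcp_rot: [3.14, 0.001, 2.601]
ft_force: [1.7, -0.1, 5.9]
gripper_width: 0.8
gripper_force: 3.0
```

>>> {"fn": "carry_out", "kwargs": {"motion": [[[1, -0.4, 0.1], [0, 0, 0]], [[2, -0.8, 0.22], [0, 0, 0]], [[3, -1.2, 0.34], [0, 0, 0]], [[4, -1.6, 0.46], [0, 0, 0]], [[5, -2, 0.58], [0, 0, 0]], [[6, -2.4, 0.7], [0, 0, 0]]]}}

```text
t: 9.32
position: [500.0, 331.5, 29.1]
tcp_rot: [3.14, 0.001, 2.601]
ft_force: [2.0, -0.1, 7.1]
gripper_width: 0.1
gripper_force: 3.1
```

>>> {"fn": "carry_out", "kwargs": {"motion": [[[1, -0.4, 0.07], [0, 0, 0]], [[2, -0.8, 0.14], [0, 0, 0]], [[3, -1.2, 0.21], [0, 0, 0]], [[4, -1.6, 0.28], [0, 0, 0]], [[5, -2, 0.35], [0, 0, 0]]]}}

```text
t: 9.73
position: [494.6, 332.3, 28.7]
tcp_rot: [3.14, 0.001, 2.601]
ft_force: [1.6, -1.2, 5.6]
gripper_width: 0.2
gripper_force: 2.8
```

>>> {"fn": "carry_out", "kwargs": {"motion": [[[1, -0.4, 0.1], [0, 0, 0]], [[2, -0.8, 0.2], [0, 0, 0]], [[3, -1.2, 0.3], [0, 0, 0]], [[4, -1.6, 0.4], [0, 0, 0]], [[5, -2, 0.5], [0, 0, 0]]]}}

```text
t: 10.15
position: [489.4, 333.2, 28.3]
tcp_rot: [3.14, 0.001, 2.601]
ft_force: [2.2, -0.6, 6.9]
gripper_width: 0.3
gripper_force: 3.2
```

>>> {"fn": "carry_out", "kwargs": {"motion": [[[1, -0.4, 0.08], [0, 0, 0]], [[2, -0.8, 0.16], [0, 0, 0]], [[3, -1.2, 0.24], [0, 0, 0]], [[4, -1.6, 0.32], [0, 0, 0]], [[5, -2, 0.4], [0, 0, 0]]]}}

```text
t: 10.57
position: [484.1, 334.1, 27.9]
tcp_rot: [3.14, 0.001, 2.601]
ft_force: [2.0, -0.0, 6.5]
gripper_width: 0.6
gripper_force: 3.2
```

>>> {"fn": "carry_out", "kwargs": {"motion": [[[1, -0.4, 0.08], [0, 0, 0]], [[2, -0.8, 0.17], [0, 0, 0]], [[3, -1.2, 0.26], [0, 0, 0]], [[4, -1.6, 0.35], [0, 0, 0]], [[5, -2, 0.44], [0, 0, 0]]]}}

```text
t: 10.98
position: [478.8, 335.0, 27.5]
tcp_rot: [3.14, 0.001, 2.601]
ft_force: [1.9, -0.3, 6.9]
gripper_width: 0.4
gripper_force: 3.4
```

>>> {"fn": "carry_out", "kwargs": {"motion": [[[1, -0.4, 0.08], [0, 0, 0]], [[2, -0.8, 0.16], [0, 0, 0]], [[3, -1.2, 0.24], [0, 0, 0]], [[4, -1.6, 0.32], [0, 0, 0]], [[5, -2, 0.4], [0, 0, 0]]]}}

```text
t: 11.4
position: [473.5, 335.8, 27.1]
tcp_rot: [3.14, 0.001, 2.601]
ft_force: [2.4, -0.3, 5.7]
gripper_width: 0.3
gripper_force: 3.5
```

>>> {"fn": "carry_out", "kwargs": {"motion": [[[1, -0.4, 0.1], [0, 0, 0]], [[2, -0.8, 0.2], [0, 0, 0]], [[3, -1.2, 0.3], [0, 0, 0]], [[4, -1.6, 0.4], [0, 0, 0]], [[5, -2, 0.5], [0, 0, 0]]]}}

```text
t: 11.82
position: [468.3, 336.7, 26.7]
tcp_rot: [3.14, 0.001, 2.601]
ft_force: [1.8, 0.1, 7.9]
gripper_width: 0.7
gripper_force: 4.0
```

>>> {"fn": "carry_out", "kwargs": {"motion": [[[1, -0.4, 0.02], [0, 0, 0]], [[2, -0.8, 0.05], [0, 0, 0]], [[3, -1.2, 0.1], [0, 0, 0]], [[4, -1.6, 0.15], [0, 0, 0]], [[5, -2, 0.2], [0, 0, 0]]]}}

```text
t: 12.23
position: [462.9, 337.6, 26.4]
tcp_rot: [3.14, 0.001, 2.601]
ft_force: [3.2, -0.3, 6.5]
gripper_width: 0.6
gripper_force: 3.4
```

>>> {"fn": "carry_out", "kwargs": {"motion": [[[1, -0.4, 0.04], [0, 0, 0]], [[2, -0.8, 0.08], [0, 0, 0]], [[3, -1.2, 0.12], [0, 0, 0]], [[4, -1.6, 0.15], [0, 0, 0]]]}}

```text
t: 12.57
position: [458.6, 338.3, 26.3]
tcp_rot: [3.14, 0.001, 2.601]
ft_force: [2.5, -0.8, 7.1]
gripper_width: 0.8
gripper_force: 3.5
```

```bash
python3 - <<'E'
from cell import *; from h import *
s=snapshot("scene"); w=snapshot("wrist"); c=calibration("wrist"); print(read_state()["ft_force"],read_state()["position"],c["eye"],c["orientation"])
np.save("pics/c3.npy",np.r_[c["eye"],c["orientation"]])
a=cv2.resize(s[165:265,140:290],None,fx=2,fy=2,interpolation=cv2.INTER_CUBIC)
b=cv2.resize(w[60:280,140:370],None,fx=2,fy=2,interpolation=cv2.INTER_CUBIC)
a=np.vstack([a,np.zeros((240,300,3),np.uint8)])
cv2.imwrite("pics/s3.png",np.hstack([a,b])[:,:,::-1])
E
```

```text
[ 0.66313909 -1.28973595  7.3916484 ] [458.49511564 338.2864066   26.24460244] [395.77992584 375.25427115 192.17699358] [-2.65580772e-01 -7.72122511e-04  1.03003546e+00]
```

View pics/s3.png

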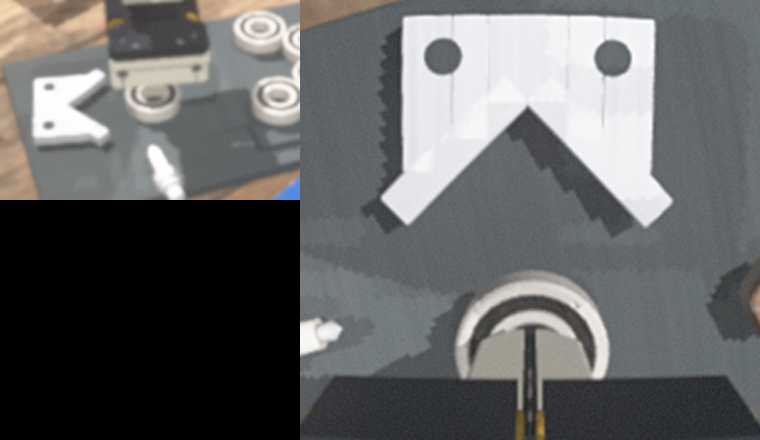

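The bearing is still centred under the tips in the wrist crop, with its ring centre near (532,355). The vee lies straight ahead: apex (528,105), face ends (407,224) and (645,226). Now I'll compute the remaining stroke.

```bash
python3 - <<'E'
from cell import *; from h import *
c=calibration("wrist"); W=lambda U,V,z:hit(c,(U+.5)/2-.5+140,(V+.5)/2-.5+60,z,True)[:2]
X=np.array([-.857,.515]);Y=np.array([.515,.857])
ap,a,b=W(528,105,22),W(407,224,22),W(645,226,22)
print([np.linalg.norm(q) for q in(a-ap,b-ap,a-b)])
u=(a+b)/2-ap;u/=np.linalg.norm(u);h=ap+33.2*u
rim=[W(*p,26) for p in[(457,345),(608,345),(532,281)]]; 
A=np.array([[2*(rim[i]-rim[0])@e for e in np.eye(2)] for i in(1,2)]); m=np.linalg.solve(A,[rim[i]@rim[i]-rim[0]@rim[0] for i in(1,2)])
print("home",h,"mid",m,np.linalg.norm(m-rim[0]),"x,y to go",(h-m)@X,(h-m)@Y, "axis",np.arctan2(u[1],u[0]),"tcp to home",(h-[458.7,338.3])@X,(h-[458.7,338.3])@Y)
E
```

```text
[np.float64(54.488691916614705), np.float64(64.60949650515548), np.float64(91.85255626249838)]
home [468.87117998 446.01973868] mid [517.36888021 421.96181003] 31.904754586260623 x,y to go 53.95236235210728 -4.358670765570805 axis -0.3508254468611174 tcp to home 46.758964176811936 97.55397374223666
```

The wrist crop starts at column 300 of the combined picture, so I have to subtract 300 from the columns.

```bash
python3 - <<'E'
from cell import *; from h import *
c=calibration("wrist"); W=lambda U,V,z:hit(c,(U-300+.5)/2-.5+140,(V+.5)/2-.5+60,z,True)[:2]
X=np.array([-.857,.515]);Y=np.array([.515,.857])
ap,a,b=W(528,105,22),W(407,224,22),W(645,226,22)
print([np.linalg.norm(q) for q in(a-ap,b-ap,a-b)])
u=(a+b)/2-ap;u/=np.linalg.norm(u);h=ap+33.2*u
rim=[W(*p,26) for p in[(457,345),(608,345),(532,281)]]; 
A=np.array([[2*(rim[i]-rim[0])@e for e in np.eye(2)] for i in(1,2)]); m=np.linalg.solve(A,[rim[i]@rim[i]-rim[0]@rim[0] for i in(1,2)])
print("home",h,"mid",m,np.linalg.norm(m-rim[0]),"x,y to go",(h-m)@X,(h-m)@Y, "axis",np.arctan2(u[1],u[0]),"tcp to home",(h-[458.7,338.3])@X,(h-[458.7,338.3])@Y)
E
```

```text
[np.float64(49.48467363321902), np.float64(49.04549324657066), np.float64(70.21925784336419)]
home [422.01588633 358.4260787 ] mid [457.66236918 339.27750512] 23.068956011740205 x,y to go 40.410551199433414 -1.9476111060716597 axis -0.5587059008677882 tcp to home 41.803215948989056 -1.6442690959057555
```

>>> {"fn": "carry_out", "kwargs": {"motion": [[[1, -0.2, 0.02], [0, 0, 0]], [[2, -0.3, 0.04], [0, 0, 0]], [[3, -0.4, 0.06], [0, 0, 0]], [[4, -0.5, 0.08], [0, 0, 0]], [[5, -0.6, 0.08], [0, 0, 0]], [[6, -0.7, 0.08], [0, 0, 0]], [[7, -0.8, 0.08], [0, 0, 0]], [[8, -0.9, 0.08], [0, 0, 0]]]}}

```text
t: 13.33
position: [451.4, 341.6, 26.2]
tcp_rot: [3.14, 0.001, 2.601]
ft_force: [2.2, -0.8, 7.7]
gripper_width: 0.4
gripper_force: 3.8
```

>>> {"fn": "carry_out", "kwargs": {"motion": [[[1.5, -0.1, 0], [0, 0, 0]], [[3, -0.2, 0], [0, 0, 0]], [[4.5, -0.3, 0], [0, 0, 0]], [[6, -0.4, 0], [0, 0, 0]], [[7.5, -0.5, 0], [0, 0, 0]], [[9, -0.6, 0], [0, 0, 0]], [[10.5, -0.7, 0], [0, 0, 0]], [[12, -0.8, 0], [0, 0, 0]]]}}

```text
t: 14.0
position: [440.6, 347.1, 26.3]
tcp_rot: [3.14, 0.001, 2.601]
ft_force: [2.6, -1.6, 7.9]
gripper_width: 0.6
gripper_force: 3.9
```

>>> {"fn": "carry_out", "kwargs": {"motion": [[[1.5, -0.1, 0], [0, 0, 0]], [[3, -0.2, 0], [0, 0, 0]], [[4.5, -0.3, 0], [0, 0, 0]], [[6, -0.3, 0], [0, 0, 0]], [[7.5, -0.3, 0], [0, 0, 0]], [[9, -0.3, 0], [0, 0, 0]], [[10.5, -0.3, 0], [0, 0, 0]], [[12, -0.3, 0], [0, 0, 0]]]}}

```text
t: 14.67
position: [430.2, 353.0, 26.2]
tcp_rot: [3.14, 0.001, 2.601]
ft_force: [3.0, -1.6, 8.2]
gripper_width: 0.5
gripper_force: 3.9
```

>>> {"fn": "carry_out", "kwargs": {"motion": [[[1, 0, 0], [0, 0, 0]], [[2, 0, 0], [0, 0, 0]], [[3, 0, 0], [0, 0, 0]], [[4, 0, 0], [0, 0, 0]], [[5, 0, 0], [0, 0, 0]], [[6, 0, 0], [0, 0, 0]]]}}

```text
t: 15.17
position: [425.1, 356.1, 26.2]
tcp_rot: [3.14, 0.001, 2.601]
ft_force: [2.3, -1.9, 8.3]
gripper_width: 0.5
gripper_force: 3.9
```

>>> {"fn": "carry_out", "kwargs": {"motion": [[[0.5, 0, 0], [0, 0, 0]], [[1, 0, 0], [0, 0, 0]], [[1.5, 0, 0], [0, 0, 0]], [[2, 0, 0], [0, 0, 0]]]}}

```text
t: 15.5
position: [423.3, 357.1, 26.2]
tcp_rot: [3.14, 0.001, 2.601]
ft_force: [2.6, -2.3, 8.1]
gripper_width: 0.6
gripper_force: 3.9
```

>>> {"fn": "carry_out", "kwargs": {"motion": [[[0.5, 0, 0], [0, 0, 0]], [[1, 0, 0], [0, 0, 0]], [[1.5, 0, 0], [0, 0, 0]], [[2, 0, 0], [0, 0, 0]]]}}

```text
t: 15.83
position: [421.8, 358.0, 26.2]
tcp_rot: [3.14, 0.002, 2.601]
ft_force: [5.0, -2.2, 7.0]
gripper_width: 0.5
gripper_force: 3.5
```

>>> {"fn": "carry_out", "kwargs": {"motion": [[[0.5, 0, 0], [0, 0, 0]], [[1, 0, 0], [0, 0, 0]], [[1.5, 0, 0], [0, 0, 0]], [[2, 0, 0], [0, 0, 0]], [[2, 0, 0], [0, 0, 0]]]}}

```text
t: 16.25
position: [420.1, 359.0, 26.2]
tcp_rot: [3.14, 0.002, 2.601]
ft_force: [4.9, -3.0, 6.9]
gripper_width: 0.6
gripper_force: 3.7
```

```bash
python3 - <<'E'
from cell import *; from h import *
w=snapshot("wrist"); print(read_state()["ft_force"],read_state()["position"])
cv2.imwrite("pics/w4.png",cv2.resize(w[60:260,130:380],None,fx=3,fy=3,interpolation=cv2.INTER_CUBIC)[:,:,::-1])
E
```

```text
[ 4.20410878 -2.47240046  7.03719677] [420.11800477 359.06060301  26.26141887]
```

View pics/w4.png

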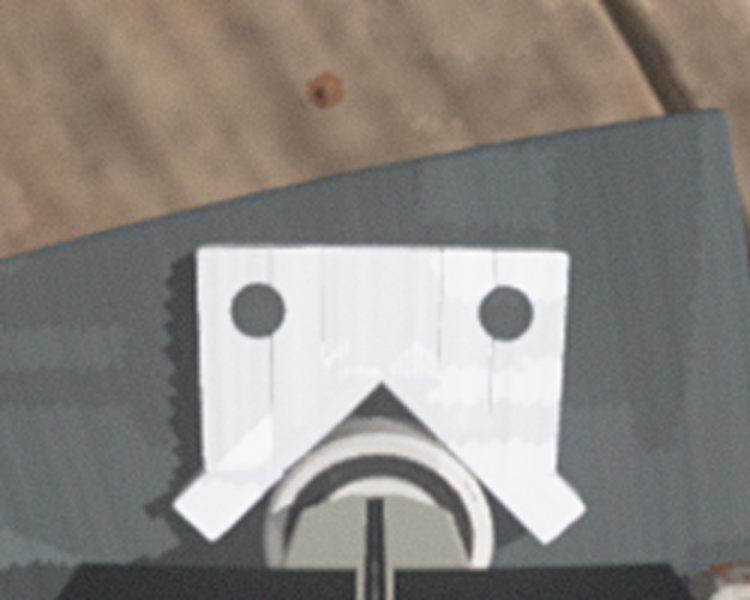

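The bearing sits in the vee, centred at column ~380 with the apex at 381. The side force has levelled off at about 5.7 N, so the fingers are slipping on a seated bearing. I'll push slightly further to be sure, then lift straight up.

>>> {"fn": "carry_out", "kwargs": {"motion": [[[0.7, 0.3, 0], [0, 0, 0]], [[1.4, 0, 0], [0, 0, 0]], [[2, -0.3, 0], [0, 0, 0]], [[2.5, 0, 0], [0, 0, 0]], [[2.5, 0, 0], [0, 0, 0]]]}}

```text
t: 16.72
position: [417.9, 360.3, 26.3]
tcp_rot: [3.14, 0.002, 2.601]
ft_force: [4.4, -3.0, 8.7]
gripper_width: -0.1
gripper_force: 4.0
```

>>> {"fn": "carry_out", "kwargs": {"motion": [[[0, 0, -0.5], [0, 0, 0]], [[0, 0, -1], [0, 0, 0]], [[0, 0, -1.5], [0, 0, 0]], [[0, 0, -2.5], [0, 0, 0]], [[0, 0, -5], [0, 0, 0]], [[0, 0, -10], [0, 0, 0]], [[0, 0, -20], [0, 0, 0]], [[-10, 0, -35], [0, 0, 0]], [[-25, 0, -50], [0, 0, 0]], [[-45, 0, -65], [0, 0, 0]], [[-65, 0, -80], [0, 0, 0]], [[-80, 0, -90], [0, 0, 0]], [[-85, 0, -95], [0, 0, 0]], [[-85, 0, -95], [0, 0, 0]], [[-85, 0, -95], [0, 0, 0]]]}}

```text
t: 17.97
position: [489.6, 316.5, 120.0]
tcp_rot: [-3.141, -0.0, 2.6]
ft_force: [-0.3, -0.4, -0.0]
gripper_width: 0.6
gripper_force: 0.0
```

```bash
python3 - <<'E'
from cell import *; from h import *
w=snapshot("wrist"); s=read_state();print(s["ft_force"],s["position"],s["t"]); c=calibration("wrist")
cv2.imwrite("pics/w5.png",cv2.resize(w[0:240,120:400],None,fx=2.5,fy=2.5,interpolation=cv2.INTER_CUBIC)[:,:,::-1])
E
```

```text
[-0.4670192  -0.05070107 -0.69949632] [489.26618462 316.56951402 119.59806228] 18.0167
```

View pics/w5.png

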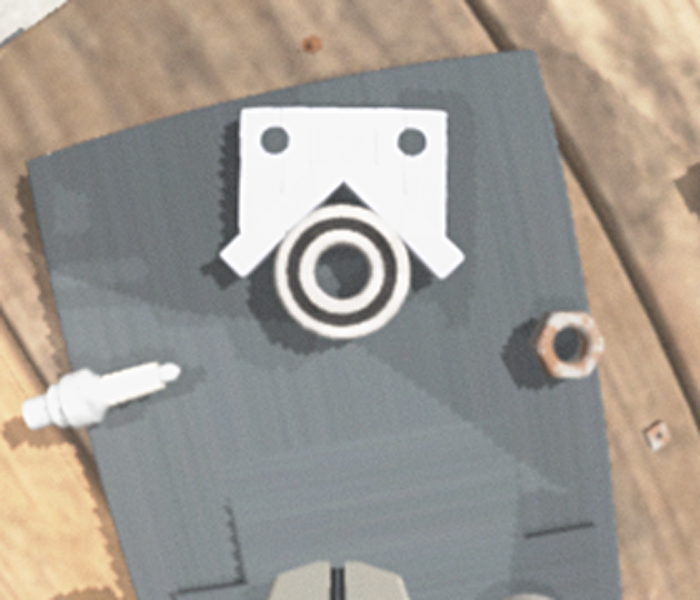

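The bearing is lying flat in the vee, symmetric about its axis (centre (343,271), apex (344,183)) and overlapping both faces. The nut and plug have not moved, and the tool is clear.

```bash
python3 -c "
from cell import *
print(close_job())"
```

```text
the job is handed in; nothing more can be done
None
```

I slid the middle bearing in one stroke down the ramp and home against both faces of the vee stop. Pressure readings stayed under 9 N, the last picture shows it seated with the nut and spark plug in place, and I handed the job in at about 18 s; no verdict came back, and I did not picture the other four bearings again at the end.

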